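# Lay a coffee place

## Task

Lay a coffee place round the saucer, as seen from where the robot stands: stand the cup upright in the middle of the saucer, lay the cake fork to the left of the saucer and the teaspoon to its right, and stand the round pale tin straight behind the saucer with the small square black tin centred on its lid. Fork, spoon and round tin each lie about 3 cm clear of the saucer's rim and centred on the saucer; fork and spoon point straight ahead with their handles towards the robot. Leave the kitchen timer and the wooden spatula where they are.

Things in the scene. Friction and masses are not known exactly. Their poses are not given: they have to be found in the camera images.
- saucer: white round saucer, 110 mm across, 12 mm high at the rim, fixed to the worktop; origin at the centre of its underside; its axes always stay parallel to the world's (x ahead of the robot, y to the left). Its flat inner floor, 75 mm across, on which the cup stands, lies 5 mm above its origin
- cup: small white cup, 58 mm high, 60 mm across its upper half (straight wall from 28 mm up to the rim), narrowing to a flat foot 40 mm across; wall 4 mm, open at the top, with a handle that sticks out to 50 mm from the axis on its +y side; origin at the centre of its underside, z up; grasp it across its x axis, clear of the handle
- cake_fork: small cake fork with black handle and steel tines, 145 mm long (x), 20 mm wide, 11 mm high, lying flat; origin at mid length on its underside; +x points to the tines
- teaspoon: teaspoon with black handle and steel bowl, 130 mm long (x), 26 mm wide at the bowl, 11 mm high, lying flat; origin at mid length on its underside; +x points to the bowl of the spoon
- round_tin: pale round flat tin with its lid on (does not come off), 62 mm across, 25 mm high; origin at the centre of its underside, z up
- black_tin: small black tin, almost square, lid shut (does not open), 50 mm (x) by 54 mm (y), 21 mm high; origin at the centre of its underside, z up
- timer: dark round kitchen timer, 60 mm across, 25 mm high, on the worktop behind the work; bystander; origin at the centre of its underside. Worktop top z = 0. A fixed dish rack stands over the sink, from x = 0.65 m on and left of y = -0.03 m, with shelves from 0.46 m up: wrists must pass clear of it (turn first, then reach out)
- spatula: wooden spatula, 301 mm long, lying along the front edge of the worktop in front of the hob; bystander; origin at the end of its blade, about 4 mm above the worktop
There are look-alikes about, which are no part of the job. Several things have the shape of the cup; the one meant has the colours described above.

How it is judged:
By the outcome, as a careful person would: the job done as asked, in the order asked, and still so for the second after the job is handed in, with the robot touching nothing.
It also fails if it takes over 115 s, if anything falls off the work surface, if the arm or the gripper's body presses on something with over 40 N, if the wrist force passes 120 N, or if a joint passes its speed limit or range.

## Robot

A 6-joint arm with a two-finger parallel gripper is mounted at the origin on a cart in front of the work surface, level with it; the furniture and walls round the work are solid. World frame = base frame: x ahead of the robot, y to its left, z up, the work surface at z = 0. Lengths are in m, angles in rad, forces in N, time in s.
With the tool pointing down it reaches from about 0.275 to 0.725 m from the base axis. Payload 5.6 kg.
Tool frame: the origin (TCP) lies between the finger pads; the fingertips stand 17 mm ahead of it and the grasp point (between the pads) lies 2 mm behind it; x points along the fingers, y is the direction in which the jaws open and shut, and the axes are right-handed (so a half turn about x gives the same grasp; the last joint's range is limited). The gripper opens to 85 mm and grips with 20 to 120 N. Pads are 22 mm wide; open, the fingers measure 114 mm over their backs; the gripper's body (76 mm by 85 mm) begins 54 mm behind the grasp point. The pads swing forward as they close: fully open they stand 13 mm farther back than shut.
Start: joints at [-0.872, 0.255, 0.108, 0, -1.424, -0.285], TCP at [0.221, -0.504, 0.248] pointing down, gripper open.
Joint ranges: [-2.95, 2.95], [-1.21, 1.97], [-1.09, 1.5], [-2.87, 1.71], [-2.94, -0.07], [-3.05, 3.05]. Speed limits (rad/s): [2.57, 2.57, 3.14, 3.14, 3.14, 3.14].

## Interface

Orientations are given as a 3x3 rotation matrix whose columns are the frame's x, y, z axes.
In Python, from bench import status, viewer, ticket gives the robot as it stands.
- The arm moves only by the tool apply_moves, never from a script. Its argument "series" is a list of rows, each a list of 7 numbers: the shift along the tool's x, y, z in m, then the turn, a rotation vector about the tool's x, y, z in degrees, then the opening, from 0 (shut) to 1 (fully open). In form: [[x, y, z, ax, ay, az, claw], ...]. A call has 1 to 12 rows; each row is the pose to reach, as a shift and turn from the pose commanded when the call began, along the tool's axes at that moment; what a row does not reach only later rows make up. A row lasts 1/10 s, in which the tool goes at most 50 mm and 8.59 degrees, less where a joint would pass 70% of its speed; a pose out of reach is approached as far as the arm can. A call with a gripper value outside its range is refused whole. The fingers move at their own pace and stop on an object; the grip force is fixed at half the most. Time passes only in rows, so rows that repeat a pose let the fingers close. It gives the time, the measured TCP pose, the force and the opening at its end, in the units of the state.
- status.observe(): the state, without advancing time (a new reading comes with each control period).
- viewer.grab_frame(name): name is "scene" or "top" or "wrist"; returns a dict with "image" (480x640x3 uint8, red, green, blue), "camera_matrix" (3x3 intrinsics, pixels), "k1" (the pictures are not rectified: a ray, as slopes to the right and down, at radius r is drawn at 1 + k1 r^2 times it, then the intrinsics apply), "rvec" (rotation vector, rad) and "tvec" (3), from world to camera coordinates, as OpenCV has them; the wrist camera has in their place "hand_eye" (4x4, takes a point from camera to tool coordinates, whose origin is the TCP and whose axes are the tool frame's). Camera axes: x right, y down, z forward; pixel columns grow to the right and rows downward; lengths in m; the calibration is good to about 2 mm. A picture is of the moment at which its call begins: read the wrist's pose just before it. There is no depth.
- ticket.job_done(): hands the job in, once; it reports no verdict.
The state is a dict: "t": time; "joints": joint angles; "dq": joint speeds; "joint_efforts": joint torques, N m; "tcp_pos": TCP position; "eef_rot": TCP orientation; "wrist_force": force on the tool from outside, world axes, zero at the start; "torque": the same for the moment, N m; "grip_width": opening from 0.0 (shut) to 1.0 (fully open).
Only numpy, scipy, OpenCV 4.12 (cv2) and the standard library are available. Lean on these libraries where they do the work, as an engineer would, in place of code of your own. Each camera call takes 0.05 s, during which the arm holds its last target. There are 200 camera calls.

## Working session

There is one attempt and no reset: what is moved stays moved. The work goes in short steps, Python scripts to look and compute and a tool call to move; the robot and the scene stay as the last step left them, time stands still between calls to the robot, and variables do not carry over. Pictures are saved under pics/ and viewed, about 12 in all and at most 16, crops included, and the job is handed in when it is done.

Besides the shell and the picture viewer there is one more tool, called as name(argument=value, ...) on one line, values as JSON. apply_moves: Moves the arm, as the interface text tells. Its arguments: {"type":"object","properties":{"series":{"type":"array","items":{"type":"array","items":{"type":"number"}}}},"required":["series"]}

```bash
ls; mkdir -p pics; cat > h.py <<'E'
import numpy as np, cv2
from bench import status, viewer, ticket
def grab(n):
    s=status.observe(); f=viewer.grab_frame(n); f['s']=s; f['n']=n
    if 'hand_eye' in f:
        T=np.eye(4); T[:3,:3]=np.array(s['eef_rot']); T[:3,3]=s['tcp_pos']
        f['T']=T@np.array(f['hand_eye'])
    else:
        R=cv2.Rodrigues(np.array(f['rvec'],float))[0]; T=np.eye(4); T[:3,:3]=R.T; T[:3,3]=-R.T@np.array(f['tvec'],float).ravel(); f['T']=T
    f['D']=np.array([f['k1'],0,0,0,0.]); f['K']=np.array(f['camera_matrix'],float)
    return f
def world(f,px,z):
    p=cv2.undistortPoints(np.array(px,float).reshape(-1,1,2),f['K'],f['D']).reshape(-1,2)
    d=np.c_[p,np.ones(len(p))]@f['T'][:3,:3].T; o=f['T'][:3,3]
    return o+d*((z-o[2])/d[:,2])[:,None]
def pix(f,P):
    R=f['T'][:3,:3].T; t=-R@f['T'][:3,3]
    return cv2.projectPoints(np.array(P,float).reshape(-1,1,3),cv2.Rodrigues(R)[0],t,f['K'],f['D'])[0].reshape(-1,2)
def save(f,name): cv2.imwrite('pics/'+name,f['image'][:,:,::-1])
E
python3 - <<'E'
from h import *
s=status.observe();print(s)
for n in('scene','top','wrist'):
    f=grab(n);save(f,n+'0.png');print(n,f['T'].round(3),f['K'][0,0],f['k1'])
E
```

```text
pics
{'t': 0.0, 'joints': array([-8.72400686e-01,  2.55752783e-01,  1.07021007e-01, -4.91862468e-04,
       -1.42394698e+00, -2.84599379e-01]), 'dq': array([-0.00022683,  0.00031984, -0.00030023, -0.00055735, -0.00098647,
        0.00069634]), 'joint_efforts': array([ 7.80063183e-04, -3.86628699e+01,  2.37939745e+01,  5.36501840e+00,
       -6.11981566e-03,  5.66054996e-05]), 'tcp_pos': array([ 0.22101458, -0.50312083,  0.24739665]), 'eef_rot': array([[-8.37721670e-04, -4.02020948e-01,  9.15630087e-01],
       [ 1.75455109e-03,  9.15628408e-01,  4.02021816e-01],
       [-9.99998110e-01,  1.94330215e-03, -6.16754668e-05]]), 'wrist_force': array([-0.91042976, -0.0051624 , -0.07654061]), 'torque': array([ 0.00420356, -0.00166424, -0.01040424]), 'grip_width': 1.0012704392933567}
scene [[-0.83  -0.398  0.391  0.098]
 [-0.558  0.586 -0.587  0.637]
 [ 0.005 -0.705 -0.709  0.882]
 [ 0.     0.     0.     1.   ]] 503.0978198230513 -0.04842979668038138
top [[-0.014 -0.992  0.127  0.405]
 [-1.     0.015  0.008 -0.052]
 [-0.009 -0.127 -0.992  1.302]
 [ 0.     0.     0.     1.   ]] 443.59110873780094 -0.014926267385954328
wrist [[-0.402  0.877  0.263  0.155]
 [ 0.916  0.385  0.117 -0.533]
 [ 0.002  0.288 -0.958  0.372]
 [ 0.     0.     0.     1.   ]] 358.3853727615439 -0.07001332640722
```

View pics/scene0.png

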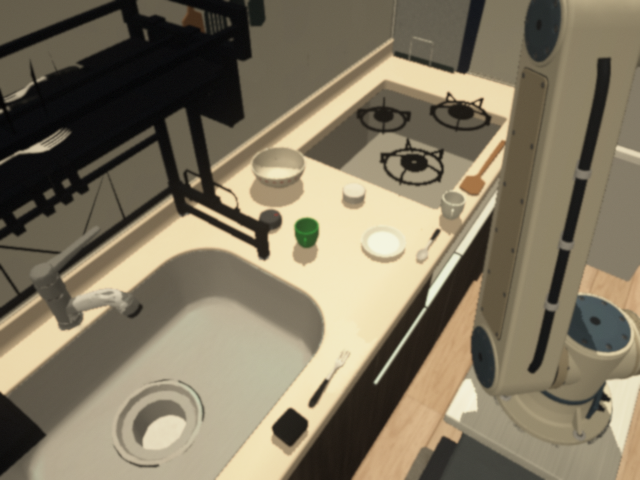

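View pics/top0.png

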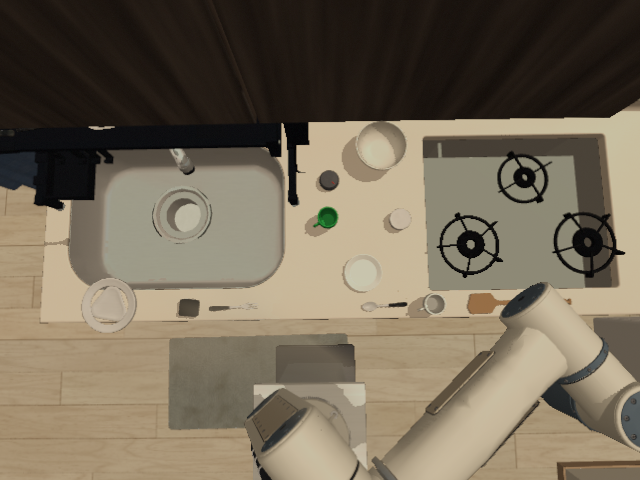

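```bash
cat > m0.py <<'E'
from h import *
f=grab('top');im=f['image'];hsv=cv2.cvtColor(im,cv2.COLOR_RGB2HSV)
a=im[255:325,170:330];b=im[195:325,320:450]
A=cv2.resize(a[:,:,::-1],None,fx=4.5,fy=4.5);B=cv2.resize(b[:,:,::-1],None,fx=2.2,fy=2.2)
s=grab('scene')['image'][180:270,290:520,::-1]
s=cv2.resize(s,None,fx=3,fy=3)[:270,:430]
c=np.zeros((600,800,3),np.uint8);c[:315,:720]=A;c[315:600,:286]=B[:285];c[325:595,320:750]=s
cv2.imwrite('pics/c1.png',c)
def blob(name,box,mask,z):
    x0,y0,x1,y1=box;m=np.zeros(mask.shape,np.uint8);m[y0:y1,x0:x1]=mask[y0:y1,x0:x1]*255
    m=cv2.morphologyEx(m,cv2.MORPH_OPEN,np.ones((2,2)))
    cs,_=cv2.findContours(m,cv2.RETR_EXTERNAL,cv2.CHAIN_APPROX_NONE);c=max(cs,key=cv2.contourArea)
    p=world(f,c.reshape(-1,2),z)[:,:2].astype(np.float32);(cx,cy),wh,an=cv2.minAreaRect(p);h=cv2.minEnclosingCircle(p)
    print(name,'ctr',round(cx,4),round(cy,4),'wh',np.round(wh,4),'an',round(an,1),'circ',np.round(h[0],4),round(h[1],4))
S,V=hsv[:,:,1],hsv[:,:,2]
print([ (q,hsv[q[1],q[0]].tolist()) for q in((362,273),(400,218),(188,308),(340,300),(433,304),(433,312),(393,305),(370,306),(220,308),(248,307),(329,180))])
blob('saucer',(335,245,390,300),S<50,.012)
blob('rtin',(380,200,420,240),S<50,.025)
blob('black',(172,292,206,320),V<110,.021)
blob('timer',(312,165,345,195),V<110,.025)
blob('spoonhandle',(380,296,414,312),V<110,.008)
blob('spoonbowl',(355,296,388,314),S<50,.006)
blob('spoon',(355,296,412,314),(S<50)|(V<110),.008)
blob('fork',(205,298,262,316),(S<50)|(V<110),.008)
blob('forkhandle',(205,298,262,316),(V<110),.008)
blob('cup',(415,285,450,320),S<50,.058)
E
python3 m0.py
```

```text
[((362, 273), [26, 34, 200]), ((400, 218), [18, 48, 196]), ((188, 308), [19, 66, 81]), ((340, 300), [19, 60, 200]), ((433, 304), [20, 52, 158]), ((433, 312), [20, 60, 115]), ((393, 305), [15, 49, 31]), ((370, 306), [18, 47, 184]), ((220, 308), [18, 67, 88]), ((248, 307), [19, 57, 171]), ((329, 180), [16, 41, 80])]
saucer ctr 0.4581 -0.1613 wh [0.107  0.0957] an 26.1 circ [ 0.4606 -0.1669] 0.0547
rtin ctr 0.6163 -0.2764 wh [0.0555 0.0531] an 89.1 circ [ 0.6163 -0.2779] 0.0297
black ctr 0.3667 0.3356 wh [0.0553 0.0481] an 89.3 circ [0.3659 0.3359] 0.0333
timer ctr 0.7315 -0.0715 wh [0.0561 0.0574] an 89.1 circ [ 0.7323 -0.0714] 0.0299
spoonhandle ctr 0.3682 -0.2644 wh [0.0491 0.0114] an 89.2 circ [ 0.3668 -0.2644] 0.025
spoonbowl ctr 0.3594 -0.1795 wh [0.0288 0.0143] an 89.2 circ [ 0.3594 -0.1794] 0.0151
spoon ctr 0.3682 -0.2644 wh [0.0491 0.0114] an 89.2 circ [ 0.3668 -0.2644] 0.025
fork ctr 0.3637 0.2523 wh [0.0551 0.0114] an 89.3 circ [0.3637 0.2523] 0.0277
forkhandle ctr 0.3637 0.2523 wh [0.0551 0.0114] an 89.3 circ [0.3637 0.2523] 0.0277
cup ctr 0.4147 -0.3734 wh [0.0557 0.0111] an 89.1 circ [ 0.4157 -0.3735] 0.0283
```

View pics/c1.png

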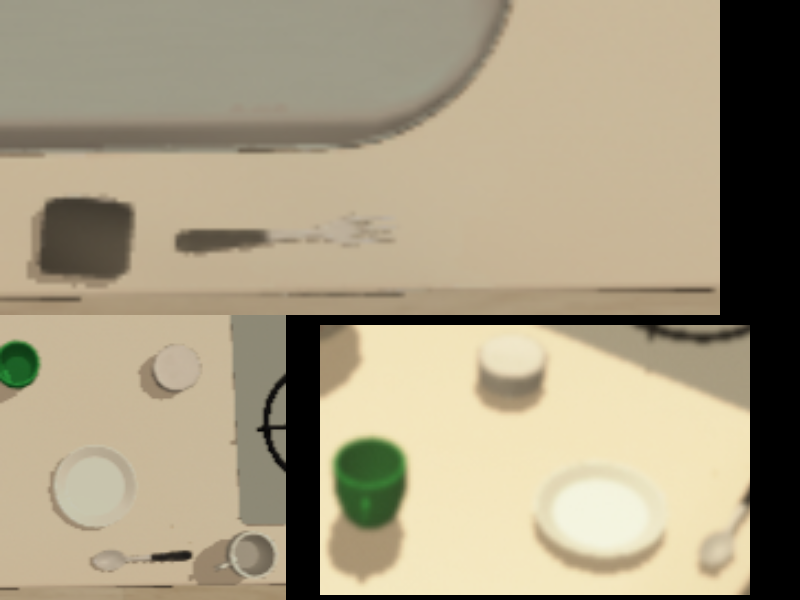

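View pics/wrist0.png

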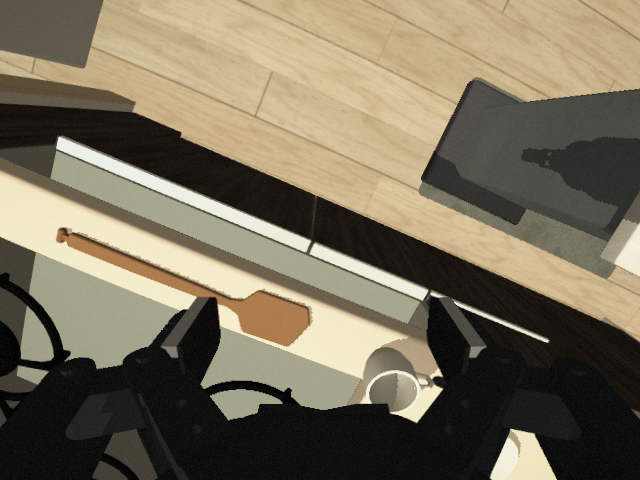

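```bash
cat >> h.py <<'E'
def R_a(a):
    c,s=np.cos(np.radians(a)),np.sin(np.radians(a)); return np.array([[0,c,s],[0,s,-c],[-1,0,0.]])
def plan(x,y,z,a):
    s=status.observe();R=np.array(s['eef_rot']);a0=np.degrees(np.arctan2(R[1,1],R[0,1]))
    d=R.T@(np.array([x,y,z])-s['tcp_pos']); rv=np.degrees(cv2.Rodrigues(R.T@R_a(a))[0].ravel())
    print('shift',d.round(4),'turn',rv.round(1),'rows',round(max(np.linalg.norm(d)/.05,np.linalg.norm(rv)/8.59),1),'| now',np.array(s['tcp_pos']).round(4),'a',round(a0,1),'q',np.round(s['joints'],2),'t',round(s['t'],2),'g',round(s['grip_width'],2))
E
python3 - <<'E'
from h import *
f=grab('top')
print(world(f,[(434.5,304),(419,310)],.055), world(f,[(328,217)],.058),world(f,[(314,225)],.04),world(f,[(400.5,218.5)],.025),world(f,[(362.5,273.5)],.012))
w=grab('wrist');print('cup wrist',world(w,[(393,391)],.058),world(w,[(432,380)],.04))
plan(.37,-.375,.25,203)
E
```

```text
[[ 0.37083665 -0.35672152  0.055     ]
 [ 0.35501438 -0.31303786  0.055     ]] [[ 0.61967865 -0.0649688   0.058     ]] [[ 0.60007418 -0.02451106  0.04      ]] [[ 0.61772125 -0.27642924  0.025     ]] [[ 0.4600879  -0.16277924  0.012     ]]
cup wrist [[ 0.3698534  -0.35729526  0.058     ]] [[ 0.35159606 -0.31342207  0.04      ]]
shift [-0.0019  0.0578  0.1879] turn [-89.3   0.   -0. ] rows 10.4 | now [ 0.2211 -0.5035  0.2481] a 113.7 q [-0.87  0.26  0.11 -0.   -1.42 -0.28] t 0.35 g 1.0
```

apply_moves(series=[[0, 0.04, 0.1, -8.5, 0, 0, 1], [0, 0.074, 0.195, -17, 0, 0, 1], [0, 0.074, 0.195, -25.5, 0, 0, 1], [0, 0.074, 0.195, -34, 0, 0, 1], [0, 0.074, 0.195, -42.5, 0, 0, 1], [0, 0.074, 0.195, -51, 0, 0, 1], [0, 0.074, 0.195, -59.5, 0, 0, 1], [0, 0.074, 0.195, -68, 0, 0, 1], [0, 0.074, 0.195, -76.5, 0, 0, 1], [0, 0.074, 0.195, -85, 0, 0, 1], [0, 0.074, 0.195, -88, 0, 0, 1], [0, 0.074, 0.195, -88, 0, 0, 1]])

```text
t: 1.55
tcp_pos: [0.3699, -0.3573, 0.2482]
eef_rot: [[-0.0, -0.929, -0.37], [0.0, -0.37, 0.929], [-1.0, -0.0, 0.0]]
wrist_force: [-1.4, -0.1, -0.5]
grip_width: 0.999
```

```bash
python3 - <<'E'
from h import *
w=grab('wrist');save(w,'w1.png');plan(.37,-.357,.043,202)
E
```

```text
shift [ 2.053e-01 -2.000e-04  3.000e-04] turn [-0.4  0.   0. ] rows 4.1 | now [ 0.3699 -0.3574  0.2483] a -158.4 q [-0.46  0.18  0.02 -0.   -1.4   0.84] t 1.6 g 1.0
```

View pics/w1.png

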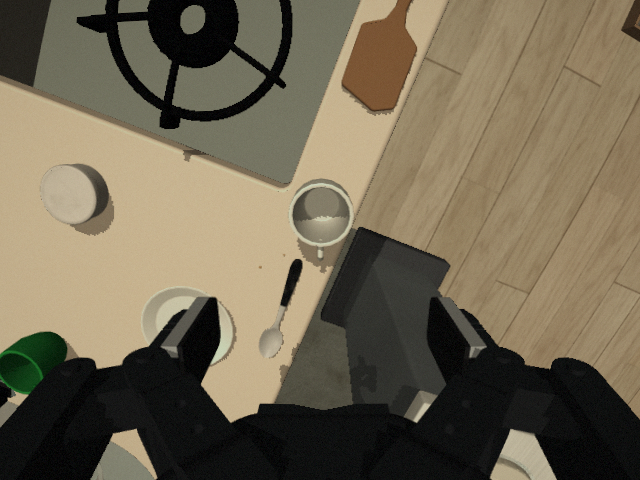

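```bash
python3 - <<'E'
from h import *
w=grab('wrist');im=w['image'];hsv=cv2.cvtColor(im,cv2.COLOR_RGB2HSV)
print('cup',world(w,[(322,213)],.058),world(w,[(320,253)],.04))
print('tinlid (62,192)',world(w,[(66,195)],.025),'spoon',world(w,[(297,261),(268,357)],.008))
V=hsv[:,:,2]
m=np.zeros(V.shape,np.uint8);m[255:312,270:305]=(V[255:312,270:305]<90)*255
c=max(cv2.findContours(m,0,1)[0],key=cv2.contourArea);p=world(w,c.reshape(-1,2),.009)[:,:2].astype(np.float32);print('spoonhandle',cv2.minAreaRect(p))
print(pix(w,[[.37,-.357,.058],[.617,-.277,.025],[.46,-.163,.012]]))
E
```

```text
cup [[ 0.3722082  -0.35832877  0.058     ]] [[ 0.35779005 -0.31630195  0.04      ]]
tinlid (62,192) [[ 0.6193903  -0.27338859  0.025     ]] spoon [[ 0.37380362 -0.28798256  0.008     ]
 [ 0.3635181  -0.16029519  0.008     ]]
spoonhandle ((0.3705214560031891, -0.2617180049419403), (0.01240146066993475, 0.05933292210102081), 5.856991767883301)
[[323.73729658 215.22065687]
 [ 68.7630078  192.5486158 ]
 [189.79549597 330.17176201]]
```

apply_moves(series=[[0.05, 0, 0, 0, 0, 0, 1], [0.1, 0, 0, 0, 0, 0, 1], [0.15, 0, 0, 0, 0, 0, 1], [0.18, 0, 0, 0, 0, 0, 1], [0.205, 0, 0, 0, 0, 0, 1], [0.205, 0, 0, 0, 0, 0, 1]])

```text
t: 2.25
tcp_pos: [0.3676, -0.356, 0.04]
eef_rot: [[-0.006, -0.93, -0.368], [0.004, -0.368, 0.93], [-1.0, 0.004, 0.006]]
wrist_force: [-0.3, 0.1, 0.5]
grip_width: 0.999
```

apply_moves(series=[[0, 0, 0, 0, 0, 0, 0], [0, 0, 0, 0, 0, 0, 0], [0, 0, 0, 0, 0, 0, 0], [0, 0, 0, 0, 0, 0, 0], [0, 0, 0, 0, 0, 0, 0], [0, 0, 0, 0, 0, 0, 0], [-0.04, 0, 0, 0, 0, 0, 0], [-0.08, 0, 0, 0, 0, 0, 0], [-0.08, 0, 0, 0, 0, 0, 0], [-0.08, 0, 0, 0, 0, 0, 0]])

```text
t: 3.25
tcp_pos: [0.3704, -0.3574, 0.1245]
eef_rot: [[0.003, -0.929, -0.369], [-0.001, -0.369, 0.929], [-1.0, -0.002, -0.002]]
wrist_force: [-0.2, 0.0, -3.2]
grip_width: 0.672
```

```bash
python3 - <<'E'
from h import *
plan(.46,-.163,.125,202)
w=grab('wrist');save(w,'w2.png');f=grab('top')
# saucer from top: contour by colour distance to worktop
for g,nm,box in((f,'top',(335,245,390,300)),):
    lab=cv2.cvtColor(g['image'],cv2.COLOR_RGB2LAB).astype(int);x0,y0,x1,y1=box;r=lab[y0:y1,x0:x1,2]
    print(r[27,:].tolist())
E
```

```text
shift [-0.0004 -0.1551  0.1476] turn [-0.3 -0.1  0.1] rows 4.3 | now [ 0.3704 -0.3574  0.1245] a -158.3 q [-0.46  0.26 -0.21 -0.   -1.1   0.84] t 3.25 g 0.67
[145, 145, 145, 145, 145, 145, 145, 145, 144, 142, 140, 141, 141, 141, 141, 140, 140, 140, 140, 140, 140, 140, 140, 140, 140, 140, 140, 140, 140, 140, 140, 140, 140, 140, 140, 140, 140, 140, 140, 140, 133, 128, 129, 132, 139, 142, 143, 142, 142, 143, 143, 143, 143, 143, 144]
```

View pics/w2.png

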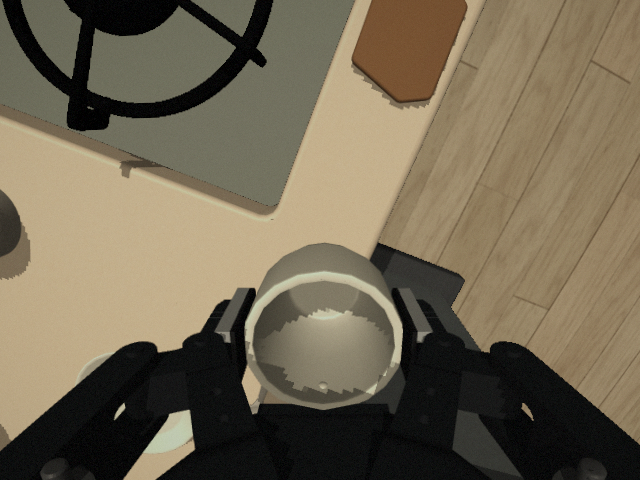

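apply_moves(series=[[-0.04, -0.02, 0.025, 0, 0, 0, 0], [-0.08, -0.05, 0.06, 0, 0, 0, 0], [-0.08, -0.08, 0.1, 0, 0, 0, 0], [-0.08, -0.105, 0.14, 0, 0, 0, 0], [-0.08, -0.13, 0.175, 0, 0, 0, 0], [-0.08, -0.155, 0.21, 0, 0, 0, 0], [-0.08, -0.173, 0.232, 0, 0, 0, 0], [-0.08, -0.173, 0.232, 0, 0, 0, 0], [-0.08, -0.173, 0.232, 0, 0, 0, 0]])

```text
t: 4.25
tcp_pos: [0.4443, -0.0774, 0.2021]
eef_rot: [[-0.003, -0.928, -0.371], [-0.0, -0.371, 0.928], [-1.0, 0.003, 0.001]]
wrist_force: [-0.8, -0.6, -2.3]
grip_width: 0.671
```

```bash
python3 - <<'E'
from h import *
plan(.46,-.163,.125,202)
w=grab('wrist');save(w,'w3.png')
E
```

```text
shift [ 0.0771  0.017  -0.0854] turn [-0.2  0.  -0.2] rows 2.3 | now [ 0.4443 -0.0774  0.2021] a -158.2 q [ 0.18  0.08 -0.22 -0.   -1.27  0.2 ] t 4.25 g 0.67
```

View pics/w3.png

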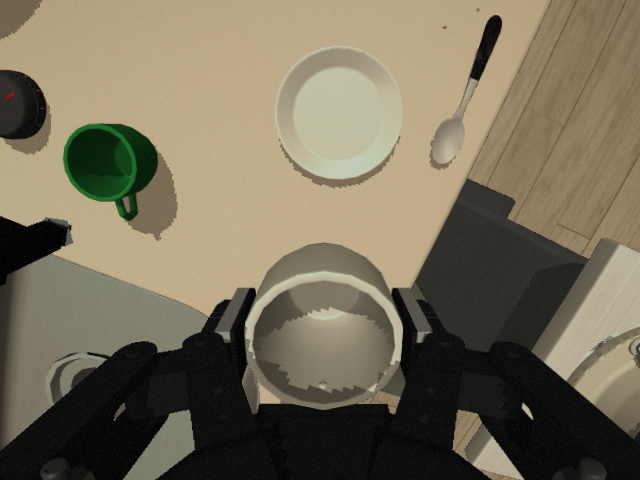

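```bash
python3 - <<'E'
from h import *
w=grab('wrist');im=w['image'];hsv=cv2.cvtColor(im,cv2.COLOR_RGB2HSV);lab=cv2.cvtColor(im,cv2.COLOR_RGB2LAB)
print(lab[113,265:290,2].tolist(),lab[20,320,2])
m=(lab[:,:,2]<140).astype(np.uint8)*255;m[:, :265]=0;m[:,415:]=0;m[190:]=0;m[:35]=0
c=max(cv2.findContours(m,0,1)[0],key=cv2.contourArea);print(cv2.boundingRect(c))
e=cv2.fitEllipse(c);print('ell',e)
pts=cv2.ellipse2Poly(tuple(int(round(v)) for v in e[0]),tuple(int(round(v/2)) for v in e[1]),int(e[2]),0,360,10)
p=world(w,c.reshape(-1,2),.012)[:,:2];print('saucer',cv2.minEnclosingCircle(p.astype(np.float32)),'by eye',world(w,[(275,113),(403,113),(339,46),(339,180)],.011)[:,:2])
# rim of cup in tool frame
T=w['T'];z=w['s']['tcp_pos'][2]+.018
q=world(w,[(247,338),(402,338),(324,272),(324,410)],z);R=np.array(w['s']['eef_rot']);print('rim tool',(q-w['s']['tcp_pos'])@R)
# spoon handle
V=hsv[:,:,2];m=np.zeros(V.shape,np.uint8);m[10:90,465:505]=(V[10:90,465:505]<90)*255
c=max(cv2.findContours(m,0,1)[0],key=cv2.contourArea);p=world(w,c.reshape(-1,2),.009)[:,:2].astype(np.float32);print('spoonhandle',cv2.minAreaRect(p),'ends',world(w,[(494,15),(441,168)],.007))
E
```

```text
[149, 149, 149, 149, 148, 148, 149, 148, 148, 144, 142, 143, 143, 143, 143, 143, 143, 145, 143, 143, 142, 143, 142, 143, 143] 149
(321, 151, 54, 28)
ell ((348.517822265625, 166.37864685058594), (21.083240509033203, 48.4631462097168), 75.38404846191406)
saucer ((0.43987101316452026, -0.12331926822662354), 0.02360549569129944) by eye [[ 0.51460567 -0.14440903]
 [ 0.41453505 -0.18452773]
 [ 0.48441967 -0.21264768]
 [ 0.44310431 -0.11202135]]
rim tool [[-0.01806193 -0.02653199 -0.00585668]
 [-0.01794444  0.02647831 -0.00580165]
 [-0.01801649 -0.00022571 -0.03022791]
 [-0.01798732 -0.00018875  0.02492088]]
spoonhandle ((0.37222227454185486, -0.2584247589111328), (0.013198344968259335, 0.05256442353129387), 6.243287563323975) ends [[ 0.37651373 -0.285125    0.007     ]
 [ 0.36250771 -0.1554448   0.007     ]]
```

```bash
python3 - <<'E'
from h import *
w=grab('wrist');lab=cv2.cvtColor(w['image'],cv2.COLOR_RGB2LAB)
m=(cv2.GaussianBlur(lab[:,:,2],(3,3),0)<146.5).astype(np.uint8)*255;m[:, :262]=0;m[:,415:]=0;m[195:]=0;m[:35]=0
c=max(cv2.findContours(m,0,1)[0],key=cv2.contourArea);print(cv2.boundingRect(c))
p=world(w,cv2.convexHull(c).reshape(-1,2),.011)[:,:2]
A=np.c_[2*p,np.ones(len(p))];s=np.linalg.lstsq(A,(p**2).sum(1),rcond=None)[0];print(s[:2],np.sqrt(s[2]+s[0]**2+s[1]**2))
m2=np.zeros_like(m);L=lab[:,:,0]; f2=cv2.cvtColor(w['image'],cv2.COLOR_RGB2HSV)
E
```

```text
(274, 46, 129, 144)
[ 0.46349217 -0.15908867] 0.056704950873388726
```

apply_moves(series=[[0.01, 0.005, -0.04, 0, 0, 0, 0], [0.03, 0.01, -0.07, 0, 0, 0, 0], [0.07, 0.014, -0.087, 0, 0, 0, 0], [0.102, 0.014, -0.087, 0, 0, 0, 0], [0.102, 0.014, -0.087, 0, 0, 0, 0], [0.102, 0.014, -0.087, 0, 0, 0, 0]])

```text
t: 5.0
tcp_pos: [0.4639, -0.1647, 0.1019]
eef_rot: [[-0.001, -0.929, -0.369], [-0.001, -0.369, 0.929], [-1.0, 0.001, -0.001]]
wrist_force: [0.0, 0.0, -0.8]
grip_width: 0.674
```

```bash
python3 - <<'E'
from h import *
f=grab('scene');im=f['image'][150:300,290:490,::-1];cv2.imwrite('pics/s2.png',cv2.resize(im,None,fx=3.5,fy=3.5))
plan(.462,-.163,.06,202)
E
```

```text
shift [0.043  0.0023 0.0026] turn [-0.3 -0.1  0.1] rows 0.9 | now [ 0.465  -0.1645  0.103 ] a -158.3 q [-0.02  0.24 -0.3   0.   -1.03  0.4 ] t 5.05 g 0.67
```

View pics/s2.png

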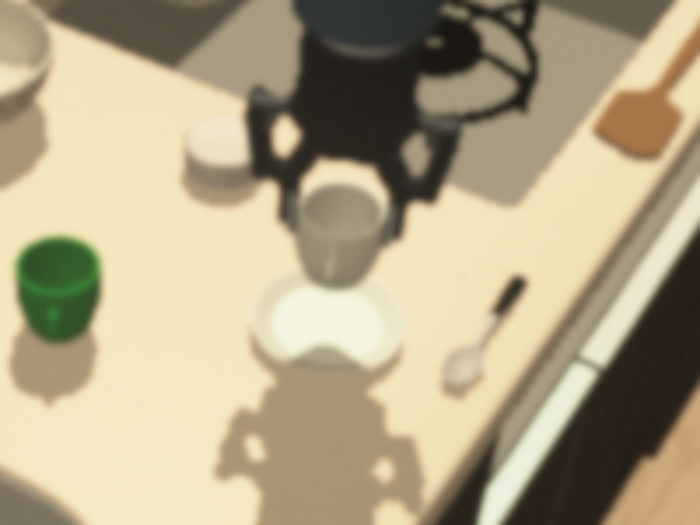

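apply_moves(series=[[0.03, 0.002, 0.003, 0, 0, 0, 0], [0.044, 0.002, 0.003, 0, 0, 0, 0], [0.05, 0.002, 0.003, 0, 0, 0, 0], [0.053, 0.002, 0.003, 0, 0, 0, 0], [0.053, 0.002, 0.003, 0, 0, 0, 0]])

```text
t: 5.55
tcp_pos: [0.4625, -0.1619, 0.0505]
eef_rot: [[0.003, -0.929, -0.371], [-0.001, -0.371, 0.929], [-1.0, -0.003, -0.002]]
wrist_force: [-1.5, 0.3, 4.9]
grip_width: 0.667
```

apply_moves(series=[[0.002, 0, 0, 0, 0, 0, 0], [0.002, 0, 0, 0, 0, 0, 0]])

```text
t: 5.75
tcp_pos: [0.4625, -0.162, 0.0504]
eef_rot: [[0.004, -0.928, -0.371], [-0.001, -0.371, 0.928], [-1.0, -0.003, -0.003]]
wrist_force: [-8.3, 6.5, 22.4]
grip_width: 0.676
```

apply_moves(series=[[0.002, 0, 0, 0, 0, 0, 0], [0.002, 0, 0, 0, 0, 0, 0]])

```text
t: 5.95
tcp_pos: [0.4626, -0.162, 0.0504]
eef_rot: [[0.005, -0.928, -0.372], [-0.002, -0.372, 0.928], [-1.0, -0.004, -0.003]]
wrist_force: [-14.4, 9.1, 40.3]
grip_width: 0.672
```

apply_moves(series=[[-0.004, 0, 0, 0, 0, 0, 0], [-0.004, 0, 0, 0, 0, 0, 1], [-0.004, 0, 0, 0, 0, 0, 1], [-0.004, 0, 0, 0, 0, 0, 1], [-0.004, 0, 0, 0, 0, 0, 1], [-0.004, 0, 0, 0, 0, 0, 1], [-0.03, 0, 0, 0, 0, 0, 1], [-0.08, 0, 0, 0, 0, 0, 1], [-0.13, 0, 0, 0, 0, 0, 1], [-0.18, 0, 0, 0, 0, 0, 1], [-0.2, 0, 0, 0, 0, 0, 1], [-0.2, 0, 0, 0, 0, 0, 1]])

```text
t: 7.15
tcp_pos: [0.4628, -0.1623, 0.2481]
eef_rot: [[0.007, -0.929, -0.37], [-0.001, -0.37, 0.929], [-1.0, -0.006, -0.004]]
wrist_force: [0.7, 0.3, -0.0]
grip_width: 1.002
```

```bash
python3 - <<'E'
from h import *
w=grab('wrist');save(w,'w4.png')
plan(.364,.235,.2,180)
E
```

```text
shift [ 0.0452 -0.0558  0.4049] turn [21.7 -0.   0.2] rows 8.2 | now [ 0.4618 -0.1618  0.2455] a -158.3 q [-0.02  0.13 -0.05 -0.   -1.38  0.39] t 7.2 g 1.0
```

View pics/w4.png

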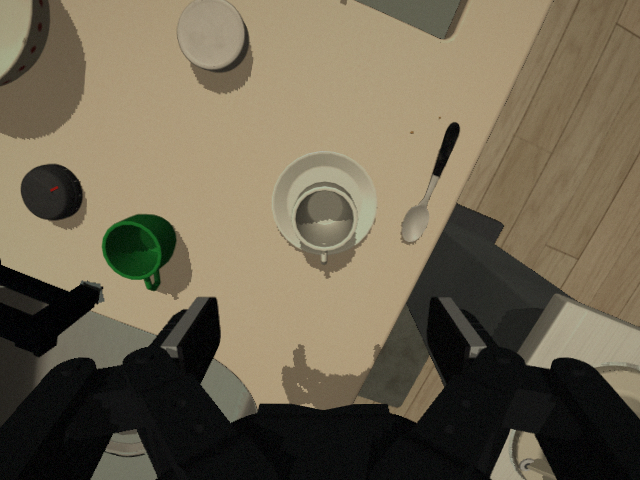

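```bash
python3 - <<'E'
from h import *
w=grab('wrist')
print('cup',world(w,[(292,219),(357,219),(325,188),(325,252)],.063)[:,:2].round(4).tolist())
print('saucer',world(w,[(273,203),(376,203),(324,152)],.011)[:,:2].round(4).tolist(), 'floor edges',world(w,[(287,203),(363,203),(325,163)],.006)[:,:2].round(4).tolist())
print('tin',world(w,[(177,34),(245,36),(211,70)],.025)[:,:2].round(4).tolist())
print('spoon',world(w,[(459,123),(406,243)],.006)[:,:2].round(4).tolist())
E
```

```text
cup [[0.4878, -0.1496], [0.4346, -0.1708], [0.471, -0.1859], [0.4494, -0.1318]]
saucer [[0.5115, -0.1445], [0.414, -0.1834], [0.482, -0.2109]] floor edges [[0.4983, -0.1486], [0.4254, -0.1777], [0.477, -0.201]]
tin [[0.6424, -0.2606], [0.5845, -0.2801], [0.6041, -0.2423]]
spoon [[0.3693, -0.2866], [0.3654, -0.155]]
```

apply_moves(series=[[0, -0.005, 0.05, 7, 0, 0, 1], [0, -0.01, 0.1, 14, 0, 0, 1], [0, -0.02, 0.15, 21.7, 0, 0, 1], [0, -0.03, 0.2, 21.7, 0, 0, 1], [0, -0.035, 0.25, 21.7, 0, 0, 1], [0, -0.045, 0.3, 21.7, 0, 0, 1], [0, -0.05, 0.35, 21.7, 0, 0, 1], [0, -0.056, 0.4, 21.7, 0, 0, 1], [0, -0.056, 0.405, 21.7, 0, 0, 1], [0, -0.056, 0.405, 21.7, 0, 0, 1]])

```text
t: 8.25
tcp_pos: [0.3618, 0.2373, 0.2422]
eef_rot: [[-0.003, -1.0, -0.004], [-0.003, -0.004, 1.0], [-1.0, 0.003, -0.003]]
wrist_force: [0.3, -1.1, 0.4]
grip_width: 1.001
```

```bash
python3 - <<'E'
from h import *
w=grab('wrist');save(w,'w5.png')
plan(.364,.235,.02,180)
E
```

```text
shift [ 2.224e-01 -2.300e-03 -2.000e-04] turn [ 0.2 -0.2 -0.1] rows 4.4 | now [0.3623 0.2358 0.2425] a -179.8 q [ 0.94  0.02 -0.18 -0.   -1.37 -0.94] t 8.3 g 1.0
```

View pics/w5.png

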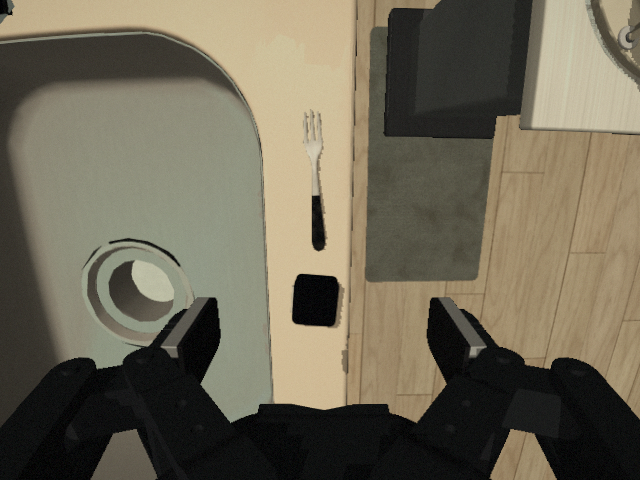

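```bash
python3 - <<'E'
from h import *
w=grab('wrist')
p=world(w,[(313,109),(319,250)],.006);print('fork ends',p[:,:2].round(4).tolist(),np.linalg.norm(p[0]-p[1]))
V=w['image'].max(2)
def bl(x0,y0,x1,y1,z,n):
    m=np.zeros(V.shape,np.uint8);m[y0:y1,x0:x1]=(V[y0:y1,x0:x1]<80)*255
    c=max(cv2.findContours(m,0,1)[0],key=cv2.contourArea);q=world(w,c.reshape(-1,2),z)[:,:2].astype(np.float32);print(n,cv2.minAreaRect(q))
bl(300,185,335,258,.009,'handle');bl(285,265,350,335,.021,'black')
E
```

```text
fork ends [[0.3727, 0.1422], [0.367, 0.2846]] 0.14254456414011307
handle ((0.3668579161167145, 0.2559322714805603), (0.057596150785684586, 0.012584860436618328), 89.7151870727539)
black ((0.370578408241272, 0.3378066122531891), (0.05975249037146568, 0.047382134944200516), 85.15721893310547)
```

apply_moves(series=[[0.05, -0.005, 0.009, 0, 0, 0, 0.5], [0.1, -0.005, 0.009, 0, 0, 0, 0.5], [0.15, -0.005, 0.009, 0, 0, 0, 0.5], [0.195, -0.005, 0.009, 0, 0, 0, 0.5], [0.21, -0.005, 0.009, 0, 0, 0, 0.5], [0.218, -0.005, 0.009, 0, 0, 0, 0.5], [0.221, -0.005, 0.009, 0, 0, 0, 0.5], [0.221, -0.005, 0.009, 0, 0, 0, 0.5]])

```text
t: 9.15
tcp_pos: [0.3689, 0.2441, 0.0238]
eef_rot: [[0.001, -1.0, 0.0], [0.001, 0.0, 1.0], [-1.0, -0.001, 0.001]]
wrist_force: [0.6, 0.1, 1.1]
grip_width: 0.497
```

apply_moves(series=[[0, 0, 0, 0, 0, 0, 0.2], [0, 0, 0, 0, 0, 0, 0], [0, 0, 0, 0, 0, 0, 0], [0, 0, 0, 0, 0, 0, 0], [0, 0, 0, 0, 0, 0, 0]])

```text
t: 9.65
tcp_pos: [0.3688, 0.2447, 0.0241]
eef_rot: [[0.001, -1.0, -0.001], [0.001, -0.001, 1.0], [-1.0, -0.001, 0.001]]
wrist_force: [-0.3, -0.2, 6.3]
grip_width: 0.091
```

apply_moves(series=[[0, 0, 0, 0, 0, 0, 0.3], [0.002, 0, 0, 0, 0, 0, 0.3], [0.004, 0, 0, 0, 0, 0, 0.3], [0.004, 0, 0, 0, 0, 0, 0], [0.004, 0, 0, 0, 0, 0, 0], [0.004, 0, 0, 0, 0, 0, 0], [0.004, 0, 0, 0, 0, 0, 0], [0.004, 0, 0, 0, 0, 0, 0]])

```text
t: 10.45
tcp_pos: [0.3683, 0.2442, 0.0193]
eef_rot: [[-0.0, -1.0, -0.0], [0.0, -0.0, 1.0], [-1.0, 0.0, 0.0]]
wrist_force: [0.3, -0.4, -0.7]
grip_width: 0.154
```

apply_moves(series=[[-0.04, 0, 0, 0, 0, 0, 0], [-0.08, 0, 0, 0, 0, 0, 0], [-0.1, 0, 0, 0, 0, 0, 0], [-0.1, 0, 0, 0, 0, 0, 0]])

```text
t: 10.85
tcp_pos: [0.3698, 0.2457, 0.1225]
eef_rot: [[0.005, -1.0, -0.001], [0.005, -0.001, 1.0], [-1.0, -0.005, 0.005]]
wrist_force: [0.3, -0.4, -1.0]
grip_width: 0.156
```

```bash
python3 - <<'E'
from h import *
w=grab('wrist');save(w,'w6.png')
plan(.4311,-.0685,.12,270)
E
```

```text
shift [-3.000e-04 -6.230e-02 -3.134e-01] turn [-90.    0.    0.2] rows 10.5 | now [0.3688 0.2449 0.1205] a -180.0 q [ 0.94  0.13 -0.39 -0.   -1.05 -0.94] t 10.9 g 0.15
```

View pics/w6.png

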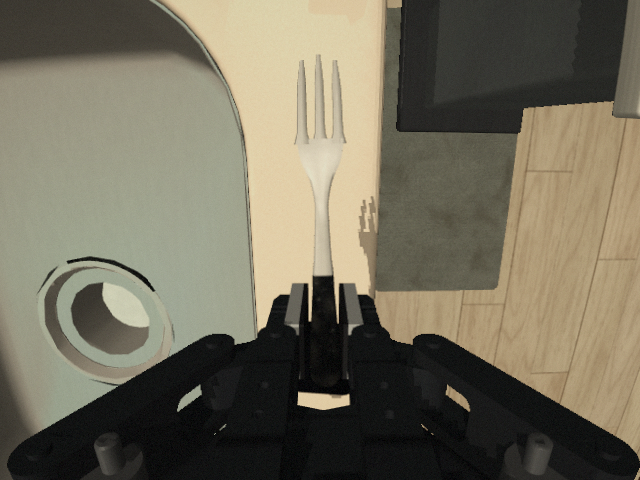

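```bash
python3 - <<'E'
from h import *
w=grab('wrist');R=np.array(w['s']['eef_rot']);t=w['s']['tcp_pos']
for d in(.008,.014):
  q=world(w,[(319,54),(319,145),(323,275),(324,386)],t[2]-d);print(((q-t)@R).round(4).tolist())
E
```

```text
[[0.0077, -0.0022, -0.0988], [0.0078, -0.0023, -0.0684], [0.008, -0.0009, -0.018], [0.0081, -0.0005, 0.0359]]
[[0.0137, -0.0023, -0.0999], [0.0138, -0.0024, -0.0682], [0.014, -0.0009, -0.0155], [0.0141, -0.0005, 0.0408]]
```

apply_moves(series=[[0, 0, -0.03, -8.5, 0, 0, 0], [0, -0.01, -0.06, -17, 0, 0, 0], [0, -0.02, -0.1, -25.5, 0, 0, 0], [0, -0.03, -0.13, -34, 0, 0, 0], [0, -0.04, -0.17, -42.5, 0, 0, 0], [0, -0.05, -0.21, -51, 0, 0, 0], [0, -0.062, -0.25, -59.5, 0, 0, 0], [0, -0.062, -0.28, -68, 0, 0, 0], [0, -0.062, -0.3, -76.5, 0, 0, 0], [0, -0.062, -0.315, -85, 0, 0, 0], [0, -0.062, -0.315, -89.5, 0, 0, 0], [0, -0.062, -0.315, -89.5, 0, 0, 0]])

```text
t: 12.15
tcp_pos: [0.4292, -0.0715, 0.1176]
eef_rot: [[-0.004, -0.006, -1.0], [-0.0, -1.0, 0.006], [-1.0, 0.0, 0.004]]
wrist_force: [0.5, 0.1, -0.3]
grip_width: 0.159
```

```bash
python3 - <<'E'
from h import *
plan(.4315,-.070,.02,269.5)
E
```

```text
shift [ 0.0976 -0.0016 -0.0027] turn [ 0.2  0.2 -0. ] rows 2.0 | now [ 0.4292 -0.0715  0.1176] a -90.3 q [ 0.2   0.12 -0.41 -0.   -1.04  1.37] t 12.15 g 0.16
```

apply_moves(series=[[0.05, -0.001, -0.002, 0, 0, 0, 0], [0.08, -0.001, -0.002, 0, 0, 0, 0], [0.092, -0.001, -0.002, 0, 0, 0, 0], [0.097, -0.001, -0.002, 0, 0, 0, 0], [0.097, -0.001, -0.002, 0, 0, 0, 0]])

```text
t: 12.65
tcp_pos: [0.4314, -0.07, 0.0212]
eef_rot: [[-0.003, -0.009, -1.0], [-0.001, -1.0, 0.009], [-1.0, 0.001, 0.003]]
wrist_force: [0.6, 0.5, 0.0]
grip_width: 0.158
```

apply_moves(series=[[0, 0, 0, 0, 0, 0, 0.3], [0, 0, 0, 0, 0, 0, 0.3], [0, 0, 0, 0, 0, 0, 0.3], [-0.02, 0, 0, 0, 0, 0, 0.3], [-0.06, 0, 0, 0, 0, 0, 0.3], [-0.11, 0, 0, 0, 0, 0, 0.5], [-0.16, 0, 0, 0, 0, 0, 0.5], [-0.2, 0, 0, 0, 0, 0, 0.5], [-0.2, 0, 0, 0, 0, 0, 0.5]])

```text
t: 13.55
tcp_pos: [0.4354, -0.0701, 0.229]
eef_rot: [[0.013, -0.008, -1.0], [0.0, -1.0, 0.008], [-1.0, -0.0, -0.013]]
wrist_force: [-0.1, 0.3, -0.5]
grip_width: 0.499
```

```bash
python3 - <<'E'
from h import *
w=grab('wrist');save(w,'w7.png')
plan(.369,-.245,.2,180)
E
```

```text
shift [0.025  0.1759 0.0636] turn [89.5 -0.3  0.4] rows 10.4 | now [ 0.4339 -0.0697  0.2257] a -90.5 q [ 0.2   0.04 -0.21  0.   -1.32  1.36] t 13.6 g 0.5
```

View pics/w7.png

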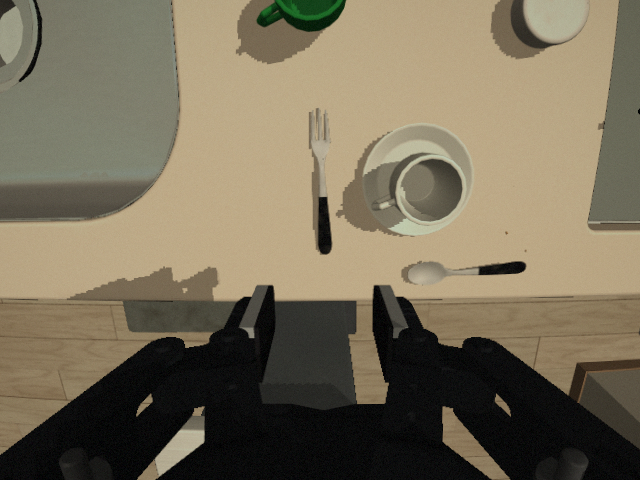

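```bash
python3 - <<'E'
from h import *
w=grab('wrist')
def P(n,px,z): print(n,world(w,px,z)[:,:2].round(4).tolist())
P('fork',[(320,108),(325,254)],.006);P('forkside neck',[(323,185)],.006)
P('saucer L R top bot',[(362,180),(474,180),(417,124),(417,236)],.011)
P('cup L R T B',[(397,189),(467,189),(431,155),(431,223)],.063)
P('spoon',[(403,274),(526,266)],.006)
V=w['image'].max(2);m=np.zeros(V.shape,np.uint8);m[255:280,470:530]=(V[255:280,470:530]<80)*255
c=max(cv2.findContours(m,0,1)[0],key=cv2.contourArea);print(cv2.minAreaRect(world(w,c.reshape(-1,2),.009)[:,:2].astype(np.float32)))
E
```

```text
fork [[0.529, -0.068], [0.388, -0.0715]]
forkside neck [[0.4582, -0.0701]]
saucer L R top bot [[0.4634, -0.1071], [0.4631, -0.2146], [0.5144, -0.1566], [0.4078, -0.1628]]
cup L R T B [[0.4626, -0.13], [0.4624, -0.1875], [0.4896, -0.156], [0.4341, -0.1598]]
spoon [[0.3654, -0.1523], [0.3725, -0.2827]]
((0.37276560068130493, -0.25731897354125977), (0.012849757447838783, 0.04932371899485588), 5.677375793457031)
```

apply_moves(series=[[0, 0.02, 0.02, 8.5, 0, 0, 0.5], [0, 0.06, 0.04, 17, 0, 0, 0.5], [0, 0.1, 0.063, 25.5, 0, 0, 0.5], [0, 0.14, 0.063, 34, 0, 0, 0.5], [0, 0.18, 0.063, 42.5, 0, 0, 0.5], [0, 0.18, 0.063, 51, 0, 0, 0.5], [0, 0.18, 0.063, 59.5, 0, 0, 0.5], [0.02, 0.18, 0.063, 68, 0, 0, 0.5], [0.05, 0.18, 0.063, 76.5, 0, 0, 0.5], [0.08, 0.18, 0.063, 85, 0, 0, 0.5], [0.1, 0.18, 0.063, 86.5, 0, 0, 0.5], [0.1, 0.18, 0.063, 86.5, 0, 0, 0.5]])

```text
t: 14.85
tcp_pos: [0.3648, -0.2482, 0.1186]
eef_rot: [[-0.008, -0.999, -0.052], [0.003, -0.052, 0.999], [-1.0, 0.008, 0.004]]
wrist_force: [-0.8, -0.6, 1.0]
grip_width: 0.499
```

```bash
python3 - <<'E'
from h import *
plan(.372,-.25,.0195,183)
E
```

```text
shift [ 0.0991 -0.0079 -0.0025] turn [-0.   0.2 -0.4] rows 2.0 | now [ 0.3648 -0.2482  0.1186] a -177.0 q [-0.24  0.13 -0.39 -0.   -1.06  0.29] t 14.85 g 0.5
```

apply_moves(series=[[0.03, -0.006, -0.001, 0, 0, 0, 0.5], [0.06, -0.006, -0.001, 0, 0, 0, 0.5], [0.06, -0.006, -0.001, 0, 0, 0, 0.5]])

```text
t: 15.15
tcp_pos: [0.3713, -0.249, 0.0597]
eef_rot: [[-0.007, -0.999, -0.053], [0.003, -0.053, 0.999], [-1.0, 0.007, 0.003]]
wrist_force: [-0.4, -0.2, -0.1]
grip_width: 0.501
```

```bash
python3 - <<'E'
from h import *
plan(.372,-.25,.0195,183)
E
```

```text
shift [ 0.0402 -0.0009 -0.0011] turn [ 0.   0.2 -0.4] rows 0.8 | now [ 0.3713 -0.249   0.0597] a -177.0 q [-0.24  0.21 -0.47 -0.   -0.9   0.29] t 15.15 g 0.5
```

apply_moves(series=[[0.02, -0.001, -0.001, 0, 0, 0, 0.5], [0.034, -0.001, -0.001, 0, 0, 0, 0.5], [0.04, -0.001, -0.001, 0, 0, 0, 0.5], [0.04, -0.001, -0.001, 0, 0, 0, 0], [0.04, -0.001, -0.001, 0, 0, 0, 0], [0.04, -0.001, -0.001, 0, 0, 0, 0], [0.04, -0.001, -0.001, 0, 0, 0, 0], [0.04, -0.001, -0.001, 0, 0, 0, 0], [0, 0, 0, 0, 0, 0, 0], [-0.04, 0, 0, 0, 0, 0, 0], [-0.06, 0, 0, 0, 0, 0, 0], [-0.06, 0, 0, 0, 0, 0, 0]])

```text
t: 16.35
tcp_pos: [0.3763, -0.251, 0.1268]
eef_rot: [[0.008, -0.999, -0.053], [-0.003, -0.053, 0.999], [-1.0, -0.008, -0.004]]
wrist_force: [0.2, -0.0, 0.3]
grip_width: 0.0
```

```bash
python3 - <<'E'
from h import *
w=grab('wrist');save(w,'w8.png')
plan(.4295,-.26,.12,90)
E
```

```text
shift [ 0.005  -0.0538 -0.0125] turn [93.   0.2  0.3] rows 10.8 | now [ 0.3751 -0.2504  0.1247] a -177.0 q [-0.24  0.14 -0.37  0.   -1.06  0.29] t 16.4 g -0.0
```

View pics/w8.png

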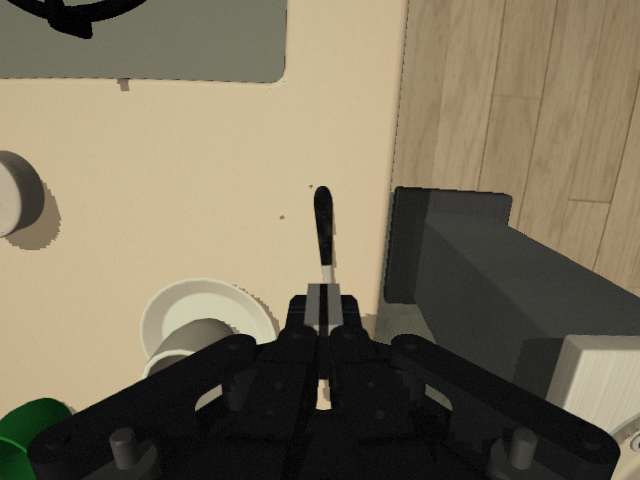

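```bash
python3 - <<'E'
from h import *
w=grab('wrist')
V=w['image'].max(2);m=np.zeros(V.shape,np.uint8);m[180:272,305:345]=(V[180:272,305:345]<80)*255
c=max(cv2.findContours(m,0,1)[0],key=cv2.contourArea);r=cv2.minAreaRect(world(w,c.reshape(-1,2),.009)[:,:2].astype(np.float32));print(r,world(w,[(322,187),(327,265)],.008)[:,:2])
plan(.372,-.25,.0195,183)
E
```

```text
((0.3785240054130554, -0.2599179744720459), (0.012317595072090626, 0.05667692795395851), 3.3226797580718994) [[ 0.37931105 -0.28674308]
 [ 0.37280572 -0.23071352]]
shift [0.1038 0.0024 0.0002] turn [ 0.  -0.   0.1] rows 2.1 | now [ 0.3742 -0.25    0.1233] a -177.0 q [-0.24  0.14 -0.37 -0.   -1.06  0.29] t 16.45 g 0.0
```

apply_moves(series=[[0.04, -0.002, 0, 0, 0, 0, 0.5], [0.08, -0.002, 0, 0, 0, 0, 0.5], [0.095, -0.002, 0, 0, 0, 0, 0.5], [0.095, -0.002, 0, 0, 0, 0, 0.5], [0.095, -0.002, 0, 0, 0, 0, 0.5]])

```text
t: 16.95
tcp_pos: [0.3758, -0.25, 0.0273]
eef_rot: [[-0.001, -0.999, -0.053], [-0.0, -0.053, 0.999], [-1.0, 0.001, -0.0]]
wrist_force: [0.5, 0.1, 0.9]
grip_width: 0.501
```

```bash
python3 - <<'E'
from h import *
plan(.3755,-.25,.018,183)
E
```

```text
shift [0.0093 0.0003 0.    ] turn [ 0.  -0.  -0.1] rows 0.2 | now [ 0.3758 -0.25    0.0273] a -177.0 q [-0.24  0.26 -0.5   0.   -0.8   0.29] t 16.95 g 0.5
```

apply_moves(series=[[0.005, 0, 0, 0, 0, 0, 0.4], [0.009, 0, 0, 0, 0, 0, 0.3], [0.009, 0, 0, 0, 0, 0, 0.3]])

```text
t: 17.25
tcp_pos: [0.3758, -0.2498, 0.0183]
eef_rot: [[0.0, -0.999, -0.052], [0.0, -0.052, 0.999], [-1.0, -0.0, 0.0]]
wrist_force: [-0.4, -0.3, 0.9]
grip_width: 0.309
```

apply_moves(series=[[0, 0, 0, 0, 0, 0, 0], [0, 0, 0, 0, 0, 0, 0], [0, 0, 0, 0, 0, 0, 0], [0, 0, 0, 0, 0, 0, 0]])

```text
t: 17.65
tcp_pos: [0.3763, -0.25, 0.0187]
eef_rot: [[0.001, -0.999, -0.053], [-0.0, -0.053, 0.999], [-1.0, -0.001, -0.0]]
wrist_force: [-1.1, 1.2, 4.9]
grip_width: 0.166
```

Gripped (14 mm). Lift and measure the handle in the tool frame.

apply_moves(series=[[-0.04, 0, 0, 0, 0, 0, 0], [-0.08, 0, 0, 0, 0, 0, 0], [-0.1, 0, 0, 0, 0, 0, 0], [-0.1, 0, 0, 0, 0, 0, 0], [-0.1, 0, 0, 0, 0, 0, 0]])

```text
t: 18.15
tcp_pos: [0.3756, -0.2496, 0.118]
eef_rot: [[0.0, -0.999, -0.052], [0.001, -0.052, 0.999], [-1.0, -0.0, 0.001]]
wrist_force: [-0.5, -0.3, 0.0]
grip_width: 0.161
```

```bash
python3 - <<'E'
from h import *
w=grab('wrist');save(w,'w9.png');R=np.array(w['s']['eef_rot']);t=w['s']['tcp_pos']
V=w['image'].max(2);m=np.zeros(V.shape,np.uint8);m[150:330,295:350]=(V[150:330,295:350]<70)*255
c=max(cv2.findContours(m,0,1)[0],key=cv2.contourArea).reshape(-1,2)
top=c[c[:,1].argmin()];print(top,c.max(0),((world(w,[top],t[2]-.008)-t)@R).round(4),V[280,300:350].tolist())
plan(.4295,-.26,.12,90)
E
```

```text
[317 222] [336 329] [[ 0.008  -0.0031 -0.0398]] [209, 209, 209, 209, 210, 210, 207, 177, 52, 16, 18, 15, 20, 19, 16, 19, 20, 20, 19, 20, 19, 27, 14, 20, 23, 24, 21, 22, 21, 17, 17, 16, 18, 12, 13, 12, 125, 208, 208, 209, 209, 208, 208, 209, 209, 211, 210, 210, 212, 209]
shift [-0.0028 -0.0538 -0.0133] turn [93.  -0.  -0.1] rows 10.8 | now [ 0.3751 -0.2495  0.1173] a -177.0 q [-0.24  0.15 -0.38 -0.   -1.05  0.29] t 18.2 g 0.16
```

View pics/w9.png

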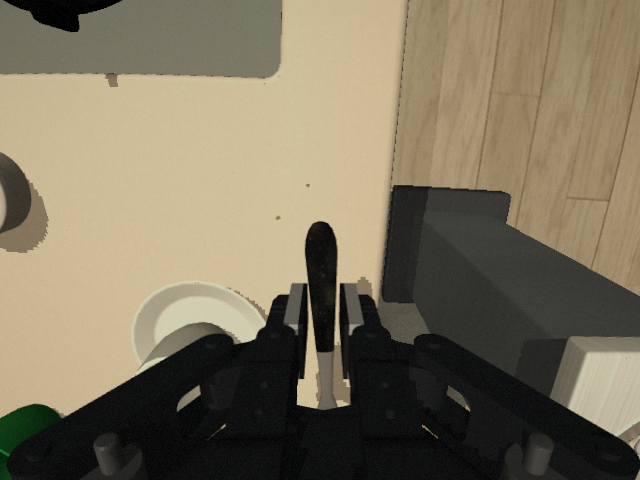

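apply_moves(series=[[0, -0.006, 0, 8.5, 0, 0, 0], [0, -0.012, -0.002, 17, 0, 0, 0], [0, -0.018, -0.004, 25.5, 0, 0, 0], [0, -0.025, -0.006, 34, 0, 0, 0], [0, -0.032, -0.008, 42.5, 0, 0, 0], [0, -0.039, -0.01, 51, 0, 0, 0], [0, -0.045, -0.012, 59.5, 0, 0, 0], [0, -0.052, -0.014, 68, 0, 0, 0], [0, -0.061, -0.014, 76.5, 0, 0, 0], [0, -0.061, -0.014, 85, 0, 0, 0], [0, -0.061, -0.014, 93.5, 0, 0, 0], [0, -0.061, -0.014, 94.5, 0, 0, 0]])

```text
t: 19.4
tcp_pos: [0.4366, -0.2603, 0.1166]
eef_rot: [[-0.003, 0.028, 1.0], [0.001, 1.0, -0.028], [-1.0, 0.001, -0.003]]
wrist_force: [-0.1, 0.3, 0.1]
grip_width: 0.16
```

```bash
python3 - <<'E'
from h import *
plan(.437,-.26,.019,88.5)
E
```

```text
shift [0.0976 0.0002 0.0007] turn [-0.1 -0.2 -0.1] rows 2.0 | now [ 0.4366 -0.2603  0.1166] a 88.4 q [-0.23  0.26 -0.24 -0.   -1.08 -1.37] t 19.4 g 0.16
```

apply_moves(series=[[0.05, 0, 0, 0, 0, 0, 0], [0.08, 0, 0, 0, 0, 0, 0], [0.092, 0, 0, 0, 0, 0, 0], [0.097, 0, 0, 0, 0, 0, 0], [0.097, 0, 0, 0, 0, 0, 0], [0.097, 0, 0, 0, 0, 0, 0]])

```text
t: 20.0
tcp_pos: [0.4386, -0.2611, 0.0226]
eef_rot: [[0.002, 0.025, 1.0], [-0.001, 1.0, -0.025], [-1.0, -0.001, 0.002]]
wrist_force: [0.7, 0.1, -0.6]
grip_width: 0.161
```

apply_moves(series=[[0, 0, 0, 0, 0, 0, 0.3], [0, 0, 0, 0, 0, 0, 0.3], [0, 0, 0, 0, 0, 0, 0.3], [-0.02, 0, 0, 0, 0, 0, 0.3], [-0.06, 0, 0, 0, 0, 0, 0.3], [-0.11, 0, 0, 0, 0, 0, 1], [-0.16, 0, 0, 0, 0, 0, 1], [-0.18, 0, 0, 0, 0, 0, 1], [-0.18, 0, 0, 0, 0, 0, 1], [-0.18, 0, 0, 0, 0, 0, 1]])

```text
t: 21.0
tcp_pos: [0.4374, -0.2604, 0.2014]
eef_rot: [[0.001, 0.026, 1.0], [0.0, 1.0, -0.026], [-1.0, 0.0, 0.001]]
wrist_force: [-1.1, 0.7, -1.2]
grip_width: 0.998
```

```bash
python3 - <<'E'
from h import *
w=grab('wrist');save(w,'w10.png')
plan(.617,-.275,.15,90)
print(pix(w,[[.617,-.275,.025],[.462,-.162,.011],[.397,-.26,.006],[.527,-.26,.006],[.462,-.16,.063]]).round(0).tolist())
lab=cv2.cvtColor(w['image'],cv2.COLOR_RGB2LAB)
E
```

```text
shift [ 0.0502 -0.01    0.1804] turn [-1.5 -0.1 -0.1] rows 3.8 | now [ 0.437  -0.2603  0.2004] a 88.5 q [-0.23  0.19 -0.09 -0.   -1.29 -1.37] t 21.05 g 1.0
[[314.0, 388.0], [431.0, 236.0], [323.0, 166.0], [327.0, 300.0], [453.0, 255.0]]
```

View pics/w10.png

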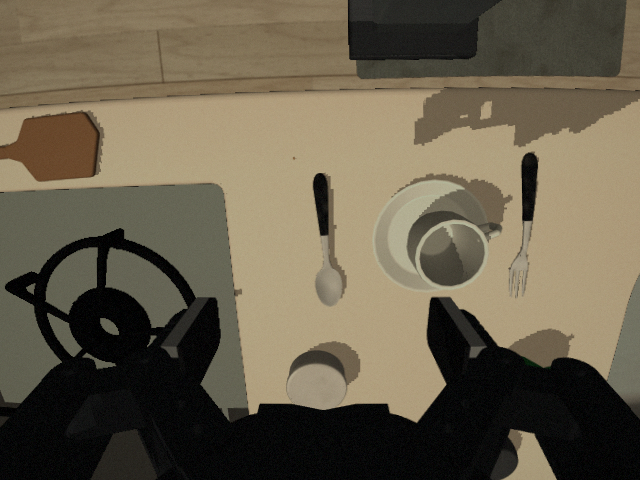

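```bash
python3 - <<'E'
from h import *
w=grab('wrist')
def P(n,px,z): print(n,world(w,px,z)[:,:2].round(4).tolist())
P('spoon',[(321,173),(329,306)],.006);P('fork',[(529,152),(517,297)],.006)
P('saucer L R T',[(373,236),(488,236),(431,180),(431,291)],.011)
P('cup L R T B',[(415,255),(489,254),(452,222),(452,289)],.063)
P('tin L R T B',[(287,386),(347,386),(317,363),(317,410)],.025)
E
```

```text
spoon [[0.4017, -0.2618], [0.5322, -0.2575]]
fork [[0.3865, -0.0758], [0.5289, -0.0685]]
saucer L R T [[0.4596, -0.2157], [0.4624, -0.1083], [0.4094, -0.1651], [0.5166, -0.1586]]
cup L R T B [[0.4602, -0.1899], [0.4611, -0.1309], [0.4343, -0.1627], [0.4903, -0.1582]]
tin L R T B [[0.6118, -0.302], [0.6133, -0.2413], [0.5847, -0.2708], [0.6432, -0.2726]]
```

apply_moves(series=[[0, -0.002, 0.04, -1.5, 0, 0, 1], [0.02, -0.004, 0.08, -1.5, 0, 0, 1], [0.05, -0.007, 0.12, -1.5, 0, 0, 1], [0.09, -0.007, 0.15, -1.5, 0, 0, 1], [0.12, -0.007, 0.177, -1.5, 0, 0, 1], [0.13, -0.007, 0.177, -1.5, 0, 0, 1], [0.13, -0.007, 0.177, -1.5, 0, 0, 1], [0.13, -0.007, 0.177, -1.5, 0, 0, 1]])

```text
t: 21.9
tcp_pos: [0.6138, -0.2726, 0.0719]
eef_rot: [[-0.0, -0.0, 1.0], [-0.001, 1.0, 0.0], [-1.0, -0.001, -0.0]]
wrist_force: [0.1, -0.1, 1.7]
grip_width: 0.998
```

```bash
python3 - <<'E'
from h import *
plan(.614,-.272,.019,90)
E
```

```text
shift [0.0529 0.0006 0.0002] turn [ 0. -0.  0.] rows 1.1 | now [ 0.6138 -0.2726  0.0719] a 90.0 q [-0.19  0.59  0.16  0.   -1.15 -1.39] t 21.9 g 1.0
```

apply_moves(series=[[0.03, 0.001, 0, 0, 0, 0, 1], [0.045, 0.001, 0, 0, 0, 0, 1], [0.053, 0.001, 0, 0, 0, 0, 1], [0.053, 0.001, 0, 0, 0, 0, 1], [0.053, 0.001, 0, 0, 0, 0, 0], [0.053, 0.001, 0, 0, 0, 0, 0], [0.053, 0.001, 0, 0, 0, 0, 0], [0.053, 0.001, 0, 0, 0, 0, 0], [0.053, 0.001, 0, 0, 0, 0, 0]])

```text
t: 22.8
tcp_pos: [0.6154, -0.2718, 0.0211]
eef_rot: [[0.003, -0.001, 1.0], [-0.002, 1.0, 0.001], [-1.0, -0.002, 0.003]]
wrist_force: [-1.2, 2.1, 6.7]
grip_width: 0.689
```

apply_moves(series=[[-0.03, 0, 0, 0, 0, 0, 0], [-0.07, 0, 0, 0, 0, 0, 0], [-0.08, 0, 0, 0, 0, 0, 0], [-0.08, 0, 0, 0, 0, 0, 0], [-0.08, 0, 0, 0, 0, 0, 0]])

```text
t: 23.3
tcp_pos: [0.6138, -0.2709, 0.0976]
eef_rot: [[-0.001, 0.0, 1.0], [0.001, 1.0, -0.0], [-1.0, 0.001, -0.001]]
wrist_force: [0.3, 1.0, -0.5]
grip_width: 0.689
```

```bash
python3 - <<'E'
from h import *
w=grab('wrist');save(w,'w11.png');R=np.array(w['s']['eef_rot']);t=w['s']['tcp_pos']
im=w['image'];
# held tin lid: top .006 above tcp; find its edge along central column
print('col322',[im[r,322].max() for r in range(240,420,4)]);print('row330',[im[330,c].max() for c in range(200,440,6)])
plan(.578,-.162,.1,90)
E
```

```text
col322 [np.uint8(154), np.uint8(62), np.uint8(67), np.uint8(65), np.uint8(70), np.uint8(113), np.uint8(112), np.uint8(106), np.uint8(113), np.uint8(109), np.uint8(110), np.uint8(109), np.uint8(112), np.uint8(111), np.uint8(110), np.uint8(111), np.uint8(108), np.uint8(111), np.uint8(109), np.uint8(112), np.uint8(111), np.uint8(159), np.uint8(167), np.uint8(176), np.uint8(178), np.uint8(180), np.uint8(181), np.uint8(178), np.uint8(179), np.uint8(179), np.uint8(176), np.uint8(175), np.uint8(178), np.uint8(179), np.uint8(176), np.uint8(175), np.uint8(178), np.uint8(176), np.uint8(176), np.uint8(170), np.uint8(191), np.uint8(191), np.uint8(191), np.uint8(10), np.uint8(12)]
row330 [np.uint8(5), np.uint8(10), np.uint8(13), np.uint8(49), np.uint8(48), np.uint8(3), np.uint8(11), np.uint8(1), np.uint8(95), np.uint8(113), np.uint8(114), np.uint8(112), np.uint8(113), np.uint8(112), np.uint8(113), np.uint8(112), np.uint8(114), np.uint8(120), np.uint8(155), np.uint8(179), np.uint8(180), np.uint8(176), np.uint8(176), np.uint8(155), np.uint8(177), np.uint8(175), np.uint8(177), np.uint8(175), np.uint8(174), np.uint8(178), np.uint8(182), np.uint8(181), np.uint8(181), np.uint8(175), np.uint8(7), np.uint8(7), np.uint8(6), np.uint8(47), np.uint8(47), np.uint8(33)]
shift [-0.003   0.1088 -0.0354] turn [-0.  -0.1 -0.1] rows 2.3 | now [ 0.6134 -0.2708  0.0968] a 90.0 q [-0.18  0.57  0.2  -0.   -1.2  -1.39] t 23.35 g 0.69
```

```bash
python3 - <<'E'
from h import *
w=grab('wrist');R=np.array(w['s']['eef_rot']);t=w['s']['tcp_pos']
for h in (.004,.008): print(((world(w,[(322,258),(322,399)],t[2]+h)-t)@R).round(4).tolist())
plan(.578,-.162,.1,90)
E
```

```text
[[-0.0039, -0.0011, -0.028], [-0.0041, -0.0012, 0.034]]
[[-0.0079, -0.0011, -0.0295], [-0.0081, -0.0012, 0.0304]]
shift [-0.0033  0.1089 -0.0353] turn [-0.  -0.2 -0.1] rows 2.3 | now [ 0.6133 -0.2709  0.0965] a 90.0 q [-0.18  0.57  0.2  -0.   -1.2  -1.39] t 23.4 g 0.69
```

apply_moves(series=[[0, 0.03, -0.01, 0, 0, 0, 0], [0, 0.07, -0.025, 0, 0, 0, 0], [0, 0.1, -0.035, 0, 0, 0, 0], [0, 0.109, -0.035, 0, 0, 0, 0], [0, 0.109, -0.035, 0, 0, 0, 0], [0, 0.109, -0.035, 0, 0, 0, 0]])

```text
t: 24.0
tcp_pos: [0.5793, -0.1628, 0.0977]
eef_rot: [[-0.001, -0.0, 1.0], [-0.0, 1.0, 0.0], [-1.0, -0.0, -0.001]]
wrist_force: [-0.1, -0.8, -0.1]
grip_width: 0.682
```

```bash
python3 - <<'E'
from h import *
plan(.578,-.162,.021,90)
E
```

```text
shift [ 0.0767  0.0008 -0.0012] turn [ 0.  -0.1  0. ] rows 1.5 | now [ 0.5793 -0.1628  0.0977] a 90.0 q [-0.01  0.44 -0.02  0.   -1.12 -1.56] t 24.0 g 0.68
```

apply_moves(series=[[0.03, 0.001, -0.003, 0, 0, 0, 0], [0.06, 0.001, -0.003, 0, 0, 0, 0], [0.072, 0.001, -0.003, 0, 0, 0, 0], [0.076, 0.001, -0.003, 0, 0, 0, 0], [0.076, 0.001, -0.003, 0, 0, 0, 0]])

```text
t: 24.5
tcp_pos: [0.5767, -0.162, 0.0226]
eef_rot: [[0.0, 0.0, 1.0], [-0.001, 1.0, -0.0], [-1.0, -0.001, 0.0]]
wrist_force: [0.2, 0.2, -1.1]
grip_width: 0.687
```

apply_moves(series=[[0.002, 0, 0, 0, 0, 0, 0], [0.002, 0, 0, 0, 0, 0, 0]])

```text
t: 24.7
tcp_pos: [0.5772, -0.1615, 0.0211]
eef_rot: [[0.002, -0.0, 1.0], [-0.0, 1.0, 0.0], [-1.0, -0.0, 0.002]]
wrist_force: [0.6, 0.4, 0.0]
grip_width: 0.69
```

apply_moves(series=[[0, 0, 0, 0, 0, 0, 0.9], [0, 0, 0, 0, 0, 0, 0.9], [0, 0, 0, 0, 0, 0, 0.9], [0, 0, 0, 0, 0, 0, 0.9], [-0.03, 0, 0, 0, 0, 0, 0.9], [-0.08, 0, 0, 0, 0, 0, 0.9], [-0.13, 0, 0, 0, 0, 0, 0.9], [-0.18, 0, 0, 0, 0, 0, 1], [-0.18, 0, -0.05, 0, 0, 0, 1], [-0.18, 0, -0.1, 0, 0, 0, 1], [-0.18, 0, -0.1, 0, 0, 0, 1], [-0.18, 0, -0.1, 0, 0, 0, 1]])

```text
t: 25.9
tcp_pos: [0.4752, -0.1614, 0.2009]
eef_rot: [[0.001, -0.0, 1.0], [-0.0, 1.0, 0.0], [-1.0, -0.0, 0.001]]
wrist_force: [0.1, -0.1, 0.3]
grip_width: 0.997
```

```bash
python3 - <<'E'
from h import *
w=grab('wrist');save(w,'w12.png');print(pix(w,[[.578,-.162,.025],[.578+.031,-.162,.025],[.462,-.162,.011]]).round(0).tolist())
f=grab('top');lab=cv2.cvtColor(f['image'],cv2.COLOR_RGB2LAB);print('top px pred',pix(f,[[.578,-.162,.025],[.578,-.131,.025],[.578,-.193,.025],[.609,-.162,.025],[.547,-.162,.025]]).round(1).tolist())
c=np.round(pix(f,[[.578,-.162,.025]])[0]).astype(int);print(lab[c[1],c[0]-16:c[0]+17,2].tolist());print(lab[c[1]-16:c[1]+17,c[0],2].tolist())
lw=cv2.cvtColor(w['image'],cv2.COLOR_RGB2LAB);c=np.round(pix(w,[[.578,-.162,.025]])[0]).astype(int)
print(c,lw[c[1],c[0]-60:c[0]+60:3,2].tolist());print(lw[c[1]-60:c[1]+60:3,c[0],2].tolist())
plan(.3705,.3375,.2,180)
E
```

```text
[[323.0, 322.0], [323.0, 350.0], [323.0, 198.0]]
top px pred [[361.6, 232.6], [350.9, 232.8], [372.2, 232.4], [361.3, 222.0], [361.8, 243.2]]
[144, 144, 144, 144, 144, 144, 144, 144, 144, 144, 144, 144, 144, 144, 144, 144, 144, 142, 142, 142, 142, 141, 142, 143, 144, 144, 143, 133, 127, 127, 126, 128, 132]
[145, 145, 145, 146, 145, 141, 141, 141, 143, 144, 144, 144, 144, 144, 144, 144, 144, 144, 144, 142, 142, 142, 142, 142, 142, 142, 142, 142, 142, 142, 142, 142, 142]
[323 322] [147, 146, 148, 146, 147, 146, 147, 147, 147, 146, 142, 141, 140, 141, 141, 142, 142, 142, 141, 140, 142, 142, 141, 141, 141, 142, 141, 141, 141, 142, 142, 139, 140, 146, 148, 146, 147, 146, 147, 147]
[146, 146, 147, 147, 148, 146, 146, 142, 133, 134, 135, 139, 140, 141, 141, 142, 140, 140, 142, 140, 142, 141, 143, 142, 141, 140, 142, 141, 140, 142, 147, 147, 147, 147, 146, 148, 147, 146, 145, 146]
shift [ 0.0005  0.4988 -0.1063] turn [-90.    0.    0.1] rows 10.5 | now [ 0.477  -0.1613  0.2007] a 90.0 q [-0.01  0.18 -0.11  0.   -1.28 -1.56] t 26.0 g 1.0
```

apply_moves(series=[[0, 0.04, -0.01, -8, 0, 0, 1], [0, 0.085, -0.02, -16, 0, 0, 1], [0, 0.13, -0.03, -24, 0, 0, 1], [0, 0.175, -0.04, -32, 0, 0, 1], [0, 0.22, -0.05, -40, 0, 0, 1], [0, 0.265, -0.06, -48, 0, 0, 1], [0, 0.31, -0.07, -56, 0, 0, 1], [0, 0.355, -0.08, -64, 0, 0, 1], [0, 0.4, -0.09, -72, 0, 0, 1], [0, 0.445, -0.1, -80, 0, 0, 1], [0, 0.49, -0.1055, -88, 0, 0, 1], [0, 0.499, -0.1055, -90, 0, 0, 1]])

```text
t: 27.2
tcp_pos: [0.3704, 0.3426, 0.1995]
eef_rot: [[-0.0, -1.0, -0.008], [0.0, -0.008, 1.0], [-1.0, 0.0, 0.0]]
wrist_force: [-0.1, -1.1, -0.8]
grip_width: 0.999
```

apply_moves(series=[[0, 0, 0, 0, 0, 0, 1], [0, 0, 0, 0, 0, 0, 1]])

```text
t: 27.4
tcp_pos: [0.371, 0.3377, 0.1999]
eef_rot: [[-0.0, -1.0, 0.001], [-0.001, 0.001, 1.0], [-1.0, 0.0, -0.001]]
wrist_force: [-0.2, -0.2, 0.0]
grip_width: 1.002
```

```bash
python3 - <<'E'
from h import *
w=grab('wrist');save(w,'w13.png');V=w['image'].max(2)
c0=pix(w,[[.3705,.3375,.021]])[0].round().astype(int);print(c0)
m=np.zeros(V.shape,np.uint8);x,y=c0;s=slice(max(y-70,0),y+70),slice(x-60,x+60);m[s]=(V[s]<45)*255
c=max(cv2.findContours(m,0,1)[0],key=cv2.contourArea);print(cv2.boundingRect(c),cv2.minAreaRect(c));print(cv2.minAreaRect(world(w,c.reshape(-1,2),.018)[:,:2].astype(np.float32)))
plan(.3705,.3375,.018,180)
E
```

```text
[325 217]
(297, 189, 57, 64) ((324.46209716796875, 220.4552001953125), (54.145652770996094, 60.955387115478516), 4.763641834259033)
((0.3708583116531372, 0.34158751368522644), (0.055318452417850494, 0.04716288298368454), 85.12762451171875)
shift [0.1822 0.0005 0.0004] turn [-0.1 -0.  -0. ] rows 3.6 | now [0.3711 0.3372 0.2002] a 179.9 q [ 1.05  0.18 -0.11  0.   -1.28 -1.05] t 27.45 g 1.0
```

apply_moves(series=[[0.05, 0, 0.0025, 5, 0, 0, 1], [0.1, 0, 0.0025, 5, 0, 0, 1], [0.14, 0, 0.0025, 5, 0, 0, 1], [0.165, 0, 0.0025, 5, 0, 0, 1], [0.176, 0, 0.0025, 5, 0, 0, 1], [0.18, 0, 0.0025, 5, 0, 0, 1], [0.18, 0, 0.0025, 5, 0, 0, 1], [0.18, 0, 0.0025, 5, 0, 0, 1]])

```text
t: 28.25
tcp_pos: [0.3715, 0.341, 0.0218]
eef_rot: [[0.002, -0.996, 0.087], [0.002, 0.087, 0.996], [-1.0, -0.002, 0.003]]
wrist_force: [-0.8, -0.5, 0.4]
grip_width: 0.996
```

apply_moves(series=[[0, 0, 0, 0, 0, 0, 0], [0, 0, 0, 0, 0, 0, 0], [0, 0, 0, 0, 0, 0, 0], [0, 0, 0, 0, 0, 0, 0], [0, 0, 0, 0, 0, 0, 0]])

```text
t: 28.75
tcp_pos: [0.371, 0.3407, 0.0213]
eef_rot: [[0.001, -0.996, 0.086], [0.001, 0.086, 0.996], [-1.0, -0.001, 0.001]]
wrist_force: [-0.7, -0.8, 6.4]
grip_width: 0.545
```

apply_moves(series=[[-0.03, 0, 0, 0, 0, 0, 0], [-0.08, 0, 0, 0, 0, 0, 0], [-0.1, 0, 0, -5, 0, 0, 0], [-0.1, 0, 0, -5, 0, 0, 0], [-0.1, 0, 0, -5, 0, 0, 0]])

```text
t: 29.25
tcp_pos: [0.3703, 0.3401, 0.1202]
eef_rot: [[-0.0, -1.0, 0.001], [0.001, 0.001, 1.0], [-1.0, 0.0, 0.001]]
wrist_force: [-0.3, -0.6, -1.3]
grip_width: 0.544
```

```bash
python3 - <<'E'
from h import *
w=grab('wrist');save(w,'w14.png');R=np.array(w['s']['eef_rot']);t=w['s']['tcp_pos'];V=w['image'].max(2)
print([int(v) for v in V[230:420:4,322]],[int(v) for v in V[330,200:450:6]])
print(((world(w,[(322,r) for r in range(250,420,20)],t[2]+.003)-t)@R)[:,2].round(4).tolist())
plan(.578,-.16,.12,180)
E
```

```text
[236, 237, 237, 235, 236, 49, 12, 4, 7, 11, 14, 12, 13, 13, 13, 16, 13, 2, 15, 7, 11, 9, 13, 13, 10, 10, 11, 11, 14, 12, 16, 15, 5, 2, 10, 7, 7, 6, 165, 222, 235, 234, 235, 235, 234, 26, 18, 19] [183, 186, 158, 24, 23, 13, 13, 123, 51, 13, 11, 8, 11, 5, 13, 10, 7, 15, 10, 13, 14, 5, 13, 7, 17, 15, 10, 9, 14, 13, 13, 20, 17, 36, 188, 20, 21, 25, 16, 162, 193, 196]
[-0.0323, -0.0246, -0.0166, -0.0083, 0.0003, 0.0094, 0.0188, 0.0287, 0.0392]
shift [-4.000e-04 -2.085e-01 -4.994e-01] turn [-0.1 -0.1 -0.1] rows 10.8 | now [0.37   0.3396 0.1193] a 179.9 q [ 1.05  0.24 -0.25 -0.   -1.08 -1.06] t 29.3 g 0.54
```

apply_moves(series=[[0, -0.015, -0.04, 0, 0, 0, 0], [0, -0.033, -0.08, 0, 0, 0, 0], [0, -0.05, -0.125, 0, 0, 0, 0], [0, -0.07, -0.17, 0, 0, 0, 0], [0, -0.09, -0.215, 0, 0, 0, 0], [0, -0.11, -0.26, 0, 0, 0, 0], [0, -0.125, -0.305, 0, 0, 0, 0], [0, -0.145, -0.35, 0, 0, 0, 0], [0, -0.165, -0.395, 0, 0, 0, 0], [0, -0.185, -0.44, 0, 0, 0, 0], [0, -0.2, -0.48, 0, 0, 0, 0], [0, -0.208, -0.5, 0, 0, 0, 0]])

```text
t: 30.5
tcp_pos: [0.5783, -0.1629, 0.1177]
eef_rot: [[-0.004, -1.0, 0.003], [-0.0, 0.003, 1.0], [-1.0, 0.004, -0.0]]
wrist_force: [0.2, 0.2, -0.5]
grip_width: 0.543
```

apply_moves(series=[[0, 0, 0, 0, 0, 0, 0], [0, 0, 0, 0, 0, 0, 0]])

```text
t: 30.7
tcp_pos: [0.5777, -0.1599, 0.1183]
eef_rot: [[-0.004, -1.0, 0.002], [0.001, 0.002, 1.0], [-1.0, 0.004, 0.001]]
wrist_force: [-0.1, 1.1, -0.9]
grip_width: 0.54
```

```bash
python3 - <<'E'
from h import *
plan(.578,-.16,.0463,180)
E
```

```text
shift [ 0.072  -0.0005 -0.0002] turn [-0.1  0.  -0.2] rows 1.4 | now [ 0.5777 -0.1599  0.1183] a 179.9 q [-0.01  0.42  0.01 -0.   -1.16  0.01] t 30.7 g 0.54
```

apply_moves(series=[[0.03, 0, 0, 0, 0, 0, 0], [0.055, 0, 0, 0, 0, 0, 0], [0.066, 0, 0, 0, 0, 0, 0], [0.07, 0, 0, 0, 0, 0, 0], [0.07, 0, 0, 0, 0, 0, 0]])

```text
t: 31.2
tcp_pos: [0.5788, -0.1593, 0.0505]
eef_rot: [[-0.0, -1.0, -0.001], [-0.0, -0.001, 1.0], [-1.0, 0.0, -0.0]]
wrist_force: [0.2, 0.3, -0.0]
grip_width: 0.542
```

apply_moves(series=[[0.002, 0, 0, 0, 0, 0, 0], [0.002, 0, 0, 0, 0, 0, 0]])

```text
t: 31.4
tcp_pos: [0.5793, -0.1597, 0.0492]
eef_rot: [[0.002, -1.0, -0.0], [-0.0, -0.0, 1.0], [-1.0, -0.002, -0.0]]
wrist_force: [0.3, -0.4, -1.6]
grip_width: 0.54
```

apply_moves(series=[[0.002, 0, 0, 0, 0, 0, 0], [0.002, 0, 0, 0, 0, 0, 0]])

```text
t: 31.6
tcp_pos: [0.579, -0.1598, 0.0466]
eef_rot: [[0.001, -1.0, -0.0], [-0.0, -0.0, 1.0], [-1.0, -0.001, -0.0]]
wrist_force: [0.6, 0.5, -0.4]
grip_width: 0.543
```

apply_moves(series=[[0.001, 0, 0, 0, 0, 0, 0], [0.001, 0, 0, 0, 0, 0, 0]])

```text
t: 31.8
tcp_pos: [0.579, -0.1598, 0.0465]
eef_rot: [[0.001, -1.0, -0.0], [-0.0, -0.0, 1.0], [-1.0, -0.001, -0.0]]
wrist_force: [-2.2, 1.1, 6.0]
grip_width: 0.539
```

apply_moves(series=[[0, 0, 0, 0, 0, 0, 0.6], [0, 0, 0, 0, 0, 0, 0.7], [0, 0, 0, 0, 0, 0, 0.9], [0, 0, 0, 0, 0, 0, 0.9], [-0.03, 0, 0, 0, 0, 0, 0.9], [-0.08, 0, 0, 0, 0, 0, 0.9], [-0.13, 0, 0, 0, 0, 0, 0.9], [-0.18, 0.02, 0, 0, 0, 0, 1], [-0.22, 0.05, 0.02, 0, 0, 0, 1], [-0.22, 0.08, 0.06, 0, 0, 0, 1], [-0.22, 0.08, 0.08, 0, 0, 0, 1], [-0.22, 0.08, 0.08, 0, 0, 0, 1]])

```text
t: 33.0
tcp_pos: [0.4981, -0.0777, 0.2664]
eef_rot: [[0.002, -1.0, -0.003], [0.001, -0.003, 1.0], [-1.0, -0.002, 0.001]]
wrist_force: [-0.4, 0.0, 0.1]
grip_width: 0.999
```

```bash
python3 - <<'E'
from h import *
w=grab('wrist');save(w,'w15.png');plan(.4,-.1,.25,180)
E
```

```text
shift [ 0.0158  0.0985 -0.021 ] turn [0.1 0.  0.1] rows 2.0 | now [ 0.4984 -0.0788  0.2659] a -179.9 q [ 0.15  0.16  0.03 -0.   -1.44 -0.15] t 33.05 g 1.0
```

View pics/w15.png

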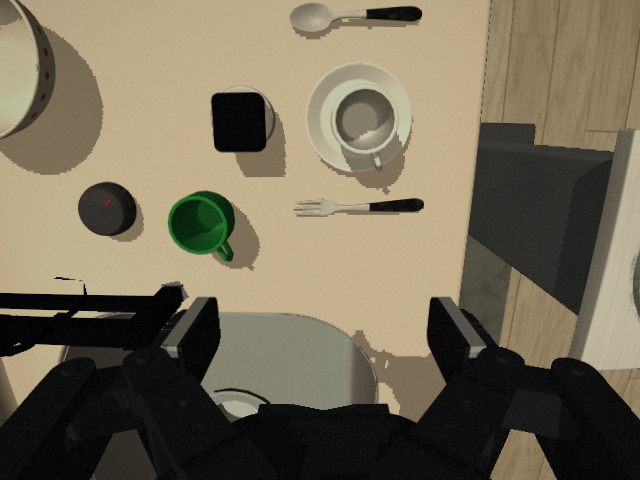

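```bash
python3 - <<'E'
from h import *
w=grab('wrist');lab=cv2.cvtColor(w['image'],cv2.COLOR_RGB2LAB)
def P(n,px,z): q=world(w,px,z)[:,:2];print(n,q.round(4).tolist(),'mid',q.mean(0).round(4))
P('spoon',[(289,18),(423,13)],.006);P('fork',[(293,208),(425,206)],.006)
P('saucer LR',[(306,118),(412,118)],.011);P('saucer TB',[(359,63),(359,174)],.011)
P('cup LR',[(332,119),(398,119)],.063);P('cup TB',[(365,87),(365,153)],.063)
P('black top',[(211,122),(267,122),(239,92),(239,153)],.046)
P('round tin right/top edges',[(274,118)],.022);P('tin pred',pix(w,[[.578,-.16,.025]]),.025)
print(pix(w,[[.578,-.16,.025],[.578-.031,-.16,.025],[.578+.031,-.16,.025],[.578,-.191,.025],[.578,-.16,.046]]).round(0).tolist())
print(lab[100:150:4,255:290:2,0].tolist()[4])
E
```

```text
spoon [[0.5334, -0.2583], [0.4033, -0.2641]] mid [ 0.4683 -0.2612]
fork [[0.5328, -0.0697], [0.388, -0.0725]] mid [ 0.4604 -0.0711]
saucer LR [[0.5174, -0.1639], [0.4098, -0.1647]] mid [ 0.4636 -0.1643]
saucer TB [[0.465, -0.2163], [0.4622, -0.1075]] mid [ 0.4636 -0.1619]
cup LR [[0.4922, -0.1616], [0.4343, -0.162]] mid [ 0.4632 -0.1618]
cup TB [[0.4641, -0.1883], [0.4624, -0.1324]] mid [ 0.4632 -0.1603]
black top [[0.604, -0.1598], [0.5518, -0.1594], [0.5764, -0.1859], [0.5794, -0.1313]] mid [ 0.5779 -0.1591]
round tin right/top edges [[0.5484, -0.1637]] mid [ 0.5484 -0.1637]
tin pred [[0.578, -0.16]] mid [ 0.578 -0.16 ]
[[244.0, 122.0], [275.0, 122.0], [212.0, 122.0], [242.0, 89.0], [239.0, 122.0]]
[1, 9, 5, 9, 3, 100, 115, 113, 112, 69, 116, 122, 182, 184, 185, 185, 184, 186]
```

```bash
python3 -c "
from h import *
print(ticket.job_done())"
```

```text
the job is handed in; nothing more can be done
None
```

The coffee place is laid and handed in at about 33 s of the 115 s allowed, built in the order asked. In the final picture nothing had fallen and the gripper was open and clear. I never moved the timer or the spatula.

My last wrist-camera check puts the saucer's centre at about (0.464, -0.163) m. Measured against that:

| Item | Result |
|---|---|
| Cup | Upright, within 2–3 mm of the saucer's middle |
| Fork (left) | About 27 mm clear of the rim, 3 mm off centre lengthwise, about 1° off straight ahead |
| Spoon (right) | About 30 mm clear of the rim, 5 mm too far forward, about 2.5° off straight ahead |
| Round tin (behind) | About 30 mm clear of the rim, about 3 mm left of centre |
| Black tin | Centred on the round tin's lid to within 2–3 mm |

- **Failed grasp:** the first grasp of the spoon closed on nothing because the gripper was a few millimetres too high. The second try, lower, held.
- **Disagreement:** repeat views of the same thing differed by 2–4 mm, so these figures are only that good. I left the small offsets as they were.

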